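# Open the touch-latch door of the primer cupboard

## Robot

A 6-joint arm with a two-finger parallel gripper is mounted at the origin on a cart in front of the work surface, level with it; the furniture and walls round the work are solid. World frame = base frame: x ahead of the robot, y to its left, z up, the work surface at z = 0. Lengths are in m, angles in degrees, forces in N, time in s.
With the tool pointing down it reaches from about 0.3 to 0.825 m from the base axis. Payload 5.4 kg.
Tool frame: the origin (TCP) lies at the very end of the fingers, on their centre line; the grasp point (between the pads) lies 19 mm behind it (robot.hold_point_z is the distance from the TCP to the grasp point, in m); z points along the fingers, y is the line along which they close (so a half turn about z gives the same grasp; the last joint's range is limited). The gripper opens to 92 mm and grips with 3 to 60 N. Pads are 20 mm wide; open, the fingers measure 128 mm over their backs; the gripper's body (75 mm by 189 mm) begins 69 mm behind the grasp point.
Start: joints at [-83.658, 9.076, 91.501, -0, 79.423, -12.038], TCP at [0.181, -0.546, 0.215] pointing down, gripper open.
Joint ranges: [-166.64, 166.64], [-54.1, 131.32], [10.49, 154.53], [-73.88, 253.88], [9.74, 151.15], [-171.62, 171.62]. Speed limits (degrees/s): [147.25, 147.25, 180, 180, 180, 180].

## Interface

Orientations are given as [roll, pitch, yaw] about the fixed x, y, z axes, in that order (R = Rz(yaw) Ry(pitch) Rx(roll)).
In Python, from cell import telemetry, imaging, robot gives the robot as it stands.
- The arm moves only by the tool hand_motion, called after ">>>" as name(argument=value, ...) on one line, values as JSON. Schema: {"type":"object","properties":{"rows":{"type":"object","properties":{"dx":{"type":"array","items":{"type":"number"},"minItems":1,"maxItems":5},"dy":{"type":"array","items":{"type":"number"},"minItems":1,"maxItems":5},"dz":{"type":"array","items":{"type":"number"},"minItems":1,"maxItems":5},"wx":{"type":"array","items":{"type":"number"},"minItems":1,"maxItems":5},"wy":{"type":"array","items":{"type":"number"},"minItems":1,"maxItems":5},"wz":{"type":"array","items":{"type":"number"},"minItems":1,"maxItems":5},"finger_gap":{"type":"array","items":{"type":"number"},"minItems":1,"maxItems":5}},"additionalProperties":false,"required":["dx","dy","dz","wx","wy","wz","finger_gap"]},"grip_n":{"type":"number"},"only":{"type":"string"},"quiet":{"type":"boolean"},"lines":{"type":"string"}},"required":["rows"],"additionalProperties":false}. rows is an object with one list for each field, all of the same length, 1 to 5, a row being the entries at one place: dx, dy, dz (the shift in shares of 1 m (1.0 is 1 m)), wx, wy, wz (a rotation vector in fractions of the full range, 1 being pi rad), finger_gap (the opening from 0.0 (shut) to 1.0 (fully open)); each row is the pose to reach, as a shift and turn from the pose commanded when the call began, along the tool's axes at that moment; what a row does not reach only later rows make up. A row lasts 1/10 s, in which the tool goes at most 0.05 m and 8.59 degrees, less where a joint would pass 70% of its speed; a pose out of reach is approached as far as the arm can. The fingers move at their own pace and stop on an object; grip_n is the grip in N (left out, the last holds). Time passes only in rows, so rows that do not move let the fingers close. The tool returns the time, the measured TCP pose, the force, the opening and the grip force at its end. only (a regular expression) keeps the lines of the reply that match it, lines (a string "A,B") keeps lines A to B, and quiet returns only ok. No shift or turn number may pass 1 either way. Input that does not fit is refused with a message, and nothing moves.
- telemetry.observe(): the state, without advancing time (a new reading comes with each control period).
- imaging.capture(name): name is "scene" or "top"; returns the picture (400x640x3 uint8, blue, green, red); there is no depth.
- imaging.calibration(name): a dict with "camera_matrix" (3x3 intrinsics, pixels), "R" (3x3) and "t" (3): a world point X has camera coordinates R X + t. Camera axes: x right, y down, z forward; pixel columns grow to the right and rows downward; lengths in m; the calibration is good to about 2 mm. A picture is of the moment at which its call begins. calibration takes no time and is no camera call.
- robot.hand_in(): hands the job in; it is judged then, once.
Trained networks look in the newest picture that a camera, given by its name, has taken for a name from the list of things; names that differ only in an ending like _2 or _b are one class to them, and where a whole thing is asked for, a point or a joint stands for the part that bears it (a point fixed in the world has none). Each returns a list of dicts, best first, with "p" (0 to 1); they miss things now and then, are a little off and sometimes report something else, mostly with a low value. They report only what shows in the picture. A call takes as long as a camera call. They do not tell look-alikes from the thing itself.
- imaging.spot_in(camera, target): "at" ([column, row] in pixels, amid what is visible of it).
- imaging.regions_of(camera, target): "region" (400x640 bool, what is visible of it) and "at" ([column, row] in pixels, amid what is visible of it).
- imaging.pinpoint(camera, target): "at" ([column, row] in pixels: a listed point, or the origin of a listed thing).
The state is a dict: "t": time; "joint_positions": joint angles; "joint_velocities": joint speeds; "joint_torque": joint torques, N m; "ee_pos": TCP position; "tool_rot": TCP orientation; "contact_force": force on the tool from outside, world axes, zero at the start; "moment": the same for the moment, N m; "finger_gap": opening from 0.0 (shut) to 1.0 (fully open); "grip_force": force on a finger pad.
Only numpy, scipy, OpenCV 4.12 (cv2) and the standard library are available. Lean on these libraries where they do the work, as an engineer would, in place of code of your own. Each camera call takes 0.05 s, during which the arm holds its last target. There are 200 camera calls.

## Task

The wide door of the little two-door plywood cupboard has no handle but a push-to-open catch. First push the grey pot that stands in front of it along the table until it is clear of everything the door sweeps, then press the wide door's free edge so that the catch lets it spring ajar, and then reach behind that edge and swing the door wide open, about square to the cupboard. Work with the fingertips only: pick nothing up, leave the narrow door shut and the other things where they are.

Things in the scene. Friction and masses are not known exactly. Their poses are not given: they have to be found in the camera images.
- cupboard: Fixed low plywood cupboard, 300 mm wide (y), 130 deep (x), 100 high; origin on the table in the middle of its width, 75 mm behind the carcass front; its front faces its own -x. Two flush grey doors without handles: a wide one (190 mm) at +y, left seen from the robot, a narrow one (104 mm) at -y. Shut, their fronts lie at x = -97 mm, backs at x = -83 (8 mm before the carcass), z = 6 to 98 mm.
- wide_door (a joint): Angle of the wide door, rad: 0 shut and latched; opens towards the robot, stop at 1.75. Pressed in 4 to 6 mm near its free edge (3 to 4 N; it stops at -0.05, 9 mm in; no harm in pressing to the stop) the catch lets go for good; as the finger draws back, a damped ejector pushes the door ajar to about 0.5 rad within a second. From there it swings lightly and stays where it is left.
- narrow_door (a joint): Angle of the narrow door, rad: 0 shut and latched, hinged at the cupboard's -y side; it has the same catch and springs open when pressed. It is to stay shut.
- wide_door_hinge (a point): Point on the wide door's upright hinge axis, 52 mm above the table; in the cupboard frame x = -83, y = +150 mm. The shut door runs from here 191 mm in the cupboard's -y direction and swings towards its -x.
- wide_door_press (a point): Point on the wide door's front face, 80 mm above the table, 25 mm from its free edge (166 mm along the door from the hinge axis, 14 mm in front of the back face's plane, which holds the axis); moves with the door. Press here, towards the cupboard's +x.
- wide_door_tongue (a point): Tip of the steel catch tongue on the back of the wide door: it stands out 34 mm behind the door, 160 mm from the hinge axis, all of it below z = 35 mm. When reaching behind the ajar door keep the fingertips above z = 45 mm.
- grey_pot: Turned grey pot, round, 62 mm in diameter, 49 mm high, 60 to 130 g, standing loose in front of the wide door, 60 to 90 mm of free table between them. Origin: centre of its underside. It is clear of the swing when its centre is more than 235 mm (level) from the hinge axis. Push it low with the closed fingers; do not lift or tip it. Low down, keep the gripper's body off the cupboard.
- sand_block: Bystander: black sanding block 60x78x23 mm, left of the wide door's hinge. Origin: centre of underside.
- scraper: Bystander: small scraper with a red handle, 92x19x10 mm, right front, beside the grey slab. Origin: centre of underside.
- wood_block: Bystander: deal block 48x65x42 mm in front of the narrow door. Origin: centre of underside.
- marker: Bystander: black felt marker 25x128x15 mm lying near the table's front edge, left. Origin: centre of underside.
Mind the look-alikes: they are no part of the job. Of the things that look like the grey_pot, the smaller one is meant.

How it is judged:
By the outcome, as a careful person would: the job done as asked, in the order asked, and still so for the second after the job is handed in, with the robot touching nothing.
It also fails if it takes over 67 s, if anything falls off the work surface, if the arm or the gripper's body presses on something with over 40 N, if the wrist force passes 120 N, or if a joint passes its speed limit or range.

## Working session

There is one attempt and no reset: what is moved stays moved. The work goes in short steps, Python scripts to look and compute and a tool call to move; the robot and the scene stay as the last step left them, time stands still between calls to the robot, and variables do not carry over. Pictures are saved under pics/ and viewed, at most 10 in all, crops included, and the job is handed in when it is done.

```bash
mkdir -p pics; cat > h.py <<'E'
import numpy as np, cv2
from cell import telemetry, imaging, robot
def ray(cam,px):
    c=imaging.calibration(cam);K=np.array(c["camera_matrix"]);R=np.array(c["R"]);t=np.array(c["t"])
    return -R.T@t, R.T@np.linalg.inv(K)@np.array([px[0],px[1],1.])
def at_z(cam,px,z):
    o,d=ray(cam,px);return o+d*(z-o[2])/d[2]
def proj(cam,X):
    c=imaging.calibration(cam);p=np.array(c["camera_matrix"])@(np.array(c["R"])@np.array(X)+np.array(c["t"]));return p[:2]/p[2]
E
python3 - <<'E'
from h import *
for c in("scene","top"):
    cv2.imwrite(f"pics/{c}0.png",imaging.capture(c))
    print(c,ray(c,(320,200)))
    for n,z in(("wide_door_hinge",.052),("wide_door_press",.08),("grey_pot",0),("cupboard",0),("wood_block",0),("sand_block",0),("scraper",0),("marker",0)):
        for r in imaging.pinpoint(c,n)[:3]: print(n,round(r["p"],2),np.round(r["at"],1),at_z(c,r["at"],z).round(4))
s=telemetry.observe();print(s["t"],s["ee_pos"],s["tool_rot"])
E
```

```text
scene (array([-0.19677506,  0.82071649,  0.59714526]), array([ 0.6764067 , -0.57480484, -0.46100867]))
wide_door_hinge 0.58 [274.2 206.6] [0.6454 0.2483 0.052 ]
wide_door_press 0.81 [323.2 177.2] [0.6538 0.0882 0.08  ]
grey_pot 0.94 [339.9 226.6] [0.5417 0.1286 0.    ]
grey_pot 0.61 [279.2 268.1] [0.4943 0.3441 0.    ]
cupboard 0.81 [291.8 194.6] [0.7525 0.1158 0.    ]
cupboard 0.52 [251.8 244.8] [0.6071 0.3397 0.    ]
wood_block 0.8 [366.4 195.7] [ 0.6195 -0.0391  0.    ]
sand_block 0.6 [252.4 244.3] [0.608  0.3375 0.    ]
scraper 0.52 [410.8 223.5] [ 0.4436 -0.0173  0.    ]
marker 0.56 [314.  296.2] [0.3762 0.346  0.    ]
top (array([0.51667316, 0.18316662, 0.91113761]), array([ 0.07862298,  0.06135777, -0.99533283]))
wide_door_hinge 0.87 [314.6 169.6] [0.6467 0.2491 0.052 ]
wide_door_press 0.66 [395.3 162.4] [0.6602 0.0882 0.08  ]
grey_pot 0.74 [269.3 245.2] [0.4879 0.3462 0.    ]
grey_pot 0.7 [376.1 219.5] [0.5497 0.1176 0.    ]
grey_pot 0.48 [311.8 165.8] [0.6628 0.2594 0.    ]
cupboard 0.94 [383.3 127.6] [0.7497 0.1064 0.    ]
wood_block 0.55 [451.2 190.2] [ 0.6167 -0.0407  0.    ]
sand_block 0.67 [273.8 192. ] [0.6036 0.3406 0.    ]
scraper 0.65 [443.2 271.4] [ 0.4439 -0.026   0.    ]
marker 0.8 [269.3 298.5] [0.3739 0.342  0.    ]
0.9 [ 0.18128425 -0.54567078  0.21463091] [1.79997589e+02 6.55870308e-04 1.83805275e+01]
```

View pics/scene0.png

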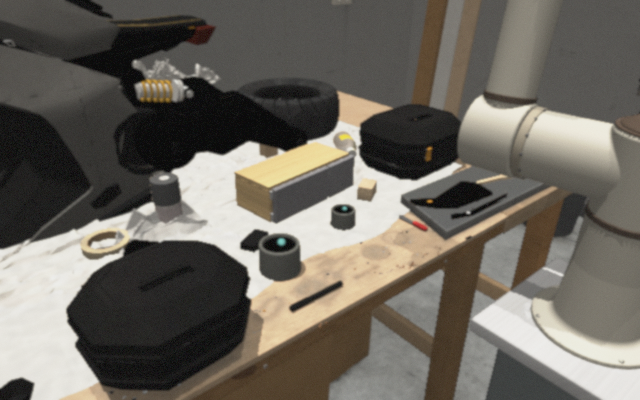

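View pics/top0.png

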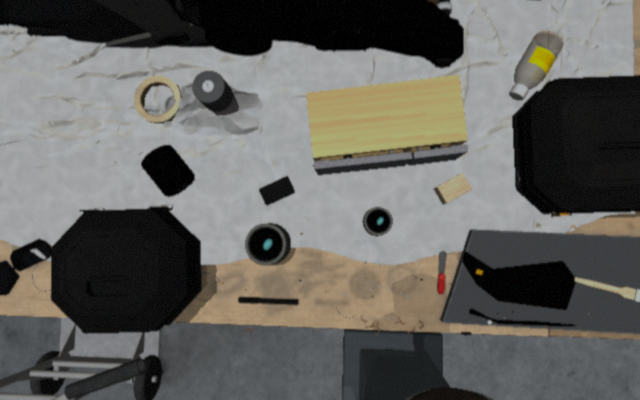

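The pictures show the cupboard at cols 307–467, rows 76–172 (top), with the small pot at (377,221) and the big look-alike at (267,243). The wood block is at (453,188), the sand block at (277,190) and the scraper at (442,272). Next I'll measure the cupboard's yaw.

```bash
python3 - <<'E'
from h import *
im=cv2.imread("pics/top0.png")
cv2.imwrite("pics/crop.png",cv2.resize(im[70:240,295:485],None,fx=4,fy=3.5,interpolation=cv2.INTER_CUBIC))
im=imaging.capture("top")
hsv=cv2.cvtColor(im,cv2.COLOR_BGR2HSV)
m=cv2.inRange(hsv,(12,70,90),(32,255,255));m[:,:295]=0;m[:,490:]=0;m[:60]=0;m[176:]=0
n,l,s,c=cv2.connectedComponentsWithStats(m);k=1+np.argmax(s[1:,4]);ys,xs=np.where(l==k)
P=np.array([at_z("top",(x,y),.1)[:2] for x,y in zip(xs,ys)],np.float32)
print(cv2.minAreaRect(P),cv2.boxPoints(cv2.minAreaRect(P)),len(P))
for i in range(2):
  imaging.capture("top")
  for r in imaging.pinpoint("top","grey_pot")[:2]: print(r["p"],at_z("top",r["at"],0))
  for r in imaging.regions_of("top","grey_pot")[:3]:
    ys,xs=np.where(r["region"]);Q=np.array([at_z("top",(x,y),.049)[:2] for x,y in zip(xs,ys)],np.float32);print("rim",r["p"],cv2.minEnclosingCircle(Q))
E
```

```text
Traceback (most recent call last):
  File "h.py", line 7, in at_z
    o,d=ray(cam,px);return o+d*(z-o[2])/d[2]
        ~~~^^^^^^^^
  File "h.py", line 4, in ray
    c=imaging.calibration(cam);K=np.array(c["camera_matrix"]);R=np.array(c["R"]);t=np.array(c["t"])
ValueError: time passes only in moves, steps and waits
```

View pics/crop.png

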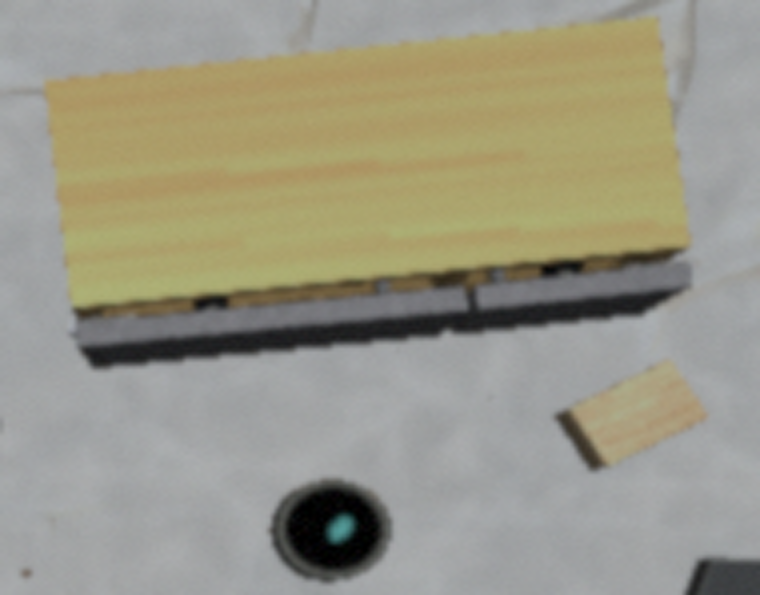

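The crop shows both shut doors, with the gap between them at about (412,155) in the full picture and the pot below. Calling calibration in a loop was refused, so I'll cache it.

```bash
sed -i 's/^def ray/C={k:imaging.calibration(k) for k in("scene","top")}\ndef ray/; s/imaging.calibration(cam)/C[cam]/' h.py
python3 - <<'E'
from h import *
im=imaging.capture("top")
hsv=cv2.cvtColor(im,cv2.COLOR_BGR2HSV)
m=cv2.inRange(hsv,(12,70,90),(32,255,255));m[:,:295]=0;m[:,490:]=0;m[:60]=0;m[176:]=0
n,l,s,c=cv2.connectedComponentsWithStats(m);k=1+np.argmax(s[1:,4]);ys,xs=np.where(l==k)
P=np.array([at_z("top",(x,y),.1)[:2] for x,y in zip(xs,ys)],np.float32)
print(cv2.minAreaRect(P),cv2.boxPoints(cv2.minAreaRect(P)),len(P))
g=lambda x,y:at_z("top",(295+x/4,70+y/3.5),.098).round(4)
print("door top corners L,gapL,R",g(78,322),g(78,345),g(468,310),g(690,285))
for r in imaging.pinpoint("top","grey_pot")[:2]: print(r["p"],at_z("top",r["at"],0))
for r in imaging.regions_of("top","grey_pot")[:3]:
    ys,xs=np.where(r["region"]);Q=np.array([at_z("top",(x,y),.049)[:2] for x,y in zip(xs,ys)],np.float32);print("rim",r["p"],cv2.minEnclosingCircle(Q))
E
```

```text
((0.74269700050354, 0.11070270836353302), (0.13718679547309875, 0.29816344380378723), 7.6181321144104) [[ 0.65494525  0.24937513]
 [ 0.6944728  -0.0461566 ]
 [ 0.83044875 -0.02796972]
 [ 0.7909212   0.26756203]] 10463
door top corners L,gapL,R [0.6546 0.2462 0.098 ] [0.6418 0.2458 0.098 ] [0.6652 0.0585 0.098 ] [ 0.6812 -0.0465  0.098 ]
0.86 [0.49486706 0.35126671 0.        ]
0.66 [0.54970492 0.11888221 0.        ]
rim 0.95 ((0.492387980222702, 0.3414611220359802), 0.047156620770692825)
rim 0.63 ((0.5450769066810608, 0.11848928034305573), 0.029846305027604103)
```

The manual's scale: turns go in shares of pi rad. Converting my numbers, 10.8 degrees / 180 = 0.06.

```bash
cat >> h.py <<'E'
from scipy.spatial.transform import Rotation as Ro
CO=np.array([.749,.110,0]);CR=Ro.from_euler("z",7.6,degrees=True).as_matrix()
def show(*targets):
    "targets in cupboard frame -> shift in tool axes"
    s=telemetry.observe();p=np.array(s["ee_pos"]);T=Ro.from_euler("xyz",s["tool_rot"],degrees=True).as_matrix()
    print("t",s["t"],"cup",(CR.T@(p-CO)).round(4),"rot",np.round(s["tool_rot"],2),"F",np.round(s["contact_force"],1))
    for g in targets: print(g,"->",(T.T@(CR@np.array(g)+CO-p)).round(4))
E
```

>>> hand_motion(rows={"dx": [0.6107, 0.6107, 0.6107, 0.6107, 0.6107], "dy": [-0.5052, -0.5052, -0.5052, -0.5052, -0.5052], "dz": [0, 0, 0, 0, 0], "wx": [0, 0, 0, 0, 0], "wy": [0, 0, 0, 0, 0], "wz": [0.06, 0.06, 0.06, 0.06, 0.06], "finger_gap": [0, 0, 0, 0, 0]}, grip_n=20)

```text
t: 1.6
ee_pos: [0.3145, -0.332, 0.2147]
tool_rot: [180.0, -0.0, 7.5]
contact_force: [0.7, -0.4, -0.6]
finger_gap: 0.588
grip_force: 0.0
```

```bash
python3 -c "
from h import *
show((-.144,.036,.2),(-.144,.036,.02))"
```

```text
t 1.6 cup [-0.4891 -0.3807  0.2147] rot [ 1.7997e+02 -2.0000e-02  7.5400e+00] F [ 0.7 -0.4 -0.6]
(-0.144, 0.036, 0.2) -> [ 0.3447 -0.417   0.0147]
(-0.144, 0.036, 0.02) -> [ 0.3446 -0.4171  0.1947]
```

>>> hand_motion(rows={"dx": [0.344, 0.344, 0.344, 0.344, 0.344], "dy": [-0.417, -0.417, -0.417, -0.417, -0.417], "dz": [0, 0, 0, 0, 0], "wx": [0, 0, 0, 0, 0], "wy": [0, 0, 0, 0, 0], "wz": [0, 0, 0, 0, 0], "finger_gap": [0, 0, 0, 0, 0]}, quiet=true)

```text
ok
```

```bash
python3 -c "
from h import *
show((-.144,.036,.2))"
```

```text
t 2.1 cup [-0.3298 -0.1877  0.215 ] rot [ 1.7996e+02 -5.0000e-02  7.5800e+00] F [ 1.  -0.3 -0.2]
(-0.144, 0.036, 0.2) -> [ 0.1857 -0.2238  0.015 ]
```

>>> hand_motion(rows={"dx": [0.185, 0.185, 0.185, 0.185, 0.185], "dy": [-0.224, -0.224, -0.224, -0.224, -0.224], "dz": [0, 0, 0, 0, 0], "wx": [0, 0, 0, 0, 0], "wy": [0, 0, 0, 0, 0], "wz": [0, 0, 0, 0, 0], "finger_gap": [0, 0, 0, 0, 0]})

```text
t: 2.6
ee_pos: [0.5793, 0.0926, 0.2147]
tool_rot: [180.0, -0.0, 7.6]
contact_force: [1.1, -1.1, 0.3]
finger_gap: 0.003
grip_force: 0.0
```

```bash
python3 -c "
from h import *
show((-.144,.036,.2),(-.144,.036,.02))"
```

```text
t 2.6 cup [-0.1705  0.0052  0.2147] rot [ 1.7999e+02 -3.0000e-02  7.6000e+00] F [ 1.1 -1.1  0.3]
(-0.144, 0.036, 0.2) -> [ 0.0265 -0.0308  0.0147]
(-0.144, 0.036, 0.02) -> [ 0.0264 -0.0308  0.1947]
```

>>> hand_motion(rows={"dx": [0.026, 0.026, 0.026, 0.026, 0.026], "dy": [-0.031, -0.031, -0.031, -0.031, -0.031], "dz": [0, 0.05, 0.1, 0.15, 0.17], "wx": [0, 0, 0, 0, 0], "wy": [0, 0, 0, 0, 0], "wz": [0, 0, 0, 0, 0], "finger_gap": [0, 0, 0, 0, 0]}, quiet=true)

```text
ok
```

```bash
python3 - <<'E'
from h import *
show((-.144,.036,.02))
cv2.imwrite("pics/a.png",imaging.capture("top"));cv2.imwrite("pics/b.png",imaging.capture("scene"))
a=cv2.imread("pics/a.png")[90:290,220:480];b=cv2.imread("pics/b.png")[120:320,200:460]
cv2.imwrite("pics/ab.png",cv2.resize(np.hstack([a,b]),(800,308)))
E
```

```text
t 3.1 cup [-0.1498  0.0349  0.0386] rot [-179.94    0.53    7.6 ] F [-1.1  0.4 -1. ]
(-0.144, 0.036, 0.02) -> [ 0.0059 -0.0011  0.0186]
```

View pics/ab.png

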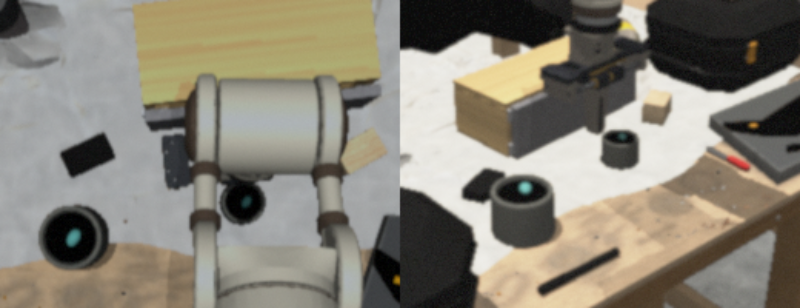

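Fingers are down behind the small pot, not touching the door. Next I lower a little and push.

>>> hand_motion(rows={"dx": [0, 0], "dy": [0, 0], "dz": [0.012, 0.02], "wx": [0, 0], "wy": [0, 0], "wz": [0, 0], "finger_gap": [0, 0]})

```text
t: 3.4
ee_pos: [0.6019, 0.1247, 0.026]
tool_rot: [180.0, -0.2, 7.6]
contact_force: [0.3, 0.6, 0.8]
finger_gap: 0.009
grip_force: 0.0
```

>>> hand_motion(rows={"dx": [-0.02, -0.04, -0.06, -0.08, -0.1], "dy": [0, 0, 0, 0, 0], "dz": [0, 0, 0, 0, 0], "wx": [0, 0, 0, 0, 0], "wy": [0, 0, 0, 0, 0], "wz": [0, 0, 0, 0, 0], "finger_gap": [0, 0, 0, 0, 0]})

```text
t: 3.9
ee_pos: [0.5018, 0.1114, 0.026]
tool_rot: [180.0, -0.2, 7.6]
contact_force: [0.7, 0.6, -0.1]
finger_gap: 0.005
grip_force: 0.1
```

```bash
python3 -c "
from h import *
show((-.283,.036,.02))
imaging.capture('scene')
for r in imaging.pinpoint('scene','grey_pot')[:2]: print(r['p'],CR.T@(at_z('scene',r['at'],0)-CO))
"
```

```text
t 3.9 cup [-0.2449  0.0341  0.026 ] rot [179.97  -0.19   7.58] F [ 0.7  0.6 -0.1]
(-0.283, 0.036, 0.02) -> [-0.0381 -0.0019  0.0058]
0.91 [-0.28172552  0.03750122  0.        ]
0.82 [-0.22816822  0.27175594  0.        ]
```

>>> hand_motion(rows={"dx": [-0.018, -0.033, -0.043, -0.048, -0.048], "dy": [0, 0, 0, 0, 0], "dz": [0, 0, 0, 0, 0], "wx": [0, 0, 0, 0, 0], "wy": [0, 0, 0, 0, 0], "wz": [0, 0, 0, 0, 0], "finger_gap": [0, 0, 0, 0, 0]}, quiet=true)

```text
ok
```

>>> hand_motion(rows={"dx": [0.02, 0.03, 0.03], "dy": [0, 0, 0], "dz": [0, -0.05, -0.08], "wx": [0, 0, 0], "wy": [0, 0, 0], "wz": [0, 0, 0], "finger_gap": [0, 0, 0]}, quiet=true)

```text
ok
```

```bash
python3 -c "
from h import *
show((-.125,-.016,.075),(-.14,-.016,.075))
for c in('scene','top'):
  imaging.capture(c)
  for r in imaging.pinpoint(c,'grey_pot')[:2]: print(c,r['p'],CR.T@(at_z(c,r['at'],0)-CO))
"
```

```text
t 4.8 cup [-0.2614  0.034   0.1065] rot [ 1.7999e+02 -9.0000e-02  7.5700e+00] F [ 0.8 -0.1  0.4]
(-0.125, -0.016, 0.075) -> [0.1364 0.0499 0.0317]
(-0.14, -0.016, 0.075) -> [0.1214 0.0499 0.0317]
scene 0.9 [-0.33806524  0.03721178  0.        ]
scene 0.67 [-0.22507281  0.27027733  0.        ]
top 0.98 [-2.24017484e-01  2.65264841e-01 -1.11022302e-16]
```

>>> hand_motion(rows={"dx": [0.04, 0.08, 0.115, 0.136, 0.136], "dy": [0.016, 0.032, 0.048, 0.048, 0.048], "dz": [0.01, 0.02, 0.033, 0.034, 0.034], "wx": [0, 0, 0, 0, 0], "wy": [0, 0, 0, 0, 0], "wz": [0, 0, 0, 0, 0], "finger_gap": [0, 0, 0, 0, 0]}, quiet=true)

```text
ok
```

```bash
python3 -c "
from h import *
show((-.107,-.014,.072),(-.099,-.014,.072))"
```

```text
t 5.5 cup [-0.1272 -0.0142  0.0679] rot [-1.7996e+02  1.6000e-01  7.5300e+00] F [-0.2  0.4  0.1]
(-0.107, -0.014, 0.072) -> [ 0.0202 -0.0003 -0.0041]
(-0.099, -0.014, 0.072) -> [ 0.0282 -0.0003 -0.0042]
```

>>> hand_motion(rows={"dx": [0.006, 0.012, 0.017, 0.017], "dy": [0, 0, 0, 0], "dz": [0, 0, 0, 0], "wx": [0, 0, 0, 0], "wy": [0, 0, 0, 0], "wz": [0, 0, 0, 0], "finger_gap": [0, 0, 0, 0]})

```text
t: 5.9
ee_pos: [0.6415, 0.082, 0.071]
tool_rot: [180.0, -0.0, 7.6]
contact_force: [-0.4, 0.2, 0.5]
finger_gap: 0.008
grip_force: 0.0
```

```bash
python3 -c "
from h import *
show((-.099,-.014,.072))"
```

```text
t 5.9 cup [-0.1103 -0.0136  0.071 ] rot [ 1.7999e+02 -4.0000e-02  7.6000e+00] F [-0.4  0.2  0.5]
(-0.099, -0.014, 0.072) -> [ 0.0113  0.0004 -0.001 ]
```

Not in contact yet; creeping in while watching the force.

>>> hand_motion(rows={"dx": [0.003, 0.006, 0.008, 0.008], "dy": [0, 0, 0, 0], "dz": [0, 0, 0, 0], "wx": [0, 0, 0, 0], "wy": [0, 0, 0, 0], "wz": [0, 0, 0, 0], "finger_gap": [0, 0, 0, 0]}, only="ee_pos|contact")

```text
ee_pos: [0.6494, 0.0828, 0.0707]
contact_force: [-0.1, 0.3, 0.3]
```

>>> hand_motion(rows={"dx": [0.002, 0.004, 0.004], "dy": [0, 0, 0], "dz": [0, 0, 0], "wx": [0, 0, 0], "wy": [0, 0, 0], "wz": [0, 0, 0], "finger_gap": [0, 0, 0]}, only="ee_pos|contact")

```text
ee_pos: [0.6529, 0.0833, 0.0705]
contact_force: [-2.0, -0.2, 0.3]
```

>>> hand_motion(rows={"dx": [0.002, 0.004, 0.004], "dy": [0, 0, 0], "dz": [0, 0, 0], "wx": [0, 0, 0], "wy": [0, 0, 0], "wz": [0, 0, 0], "finger_gap": [0, 0, 0]}, only="ee_pos|contact")

```text
ee_pos: [0.657, 0.0836, 0.0704]
contact_force: [-1.8, -2.4, 0.8]
```

>>> hand_motion(rows={"dx": [0.002, 0.003, 0.003], "dy": [0, 0, 0], "dz": [0, 0, 0], "wx": [0, 0, 0], "wy": [0, 0, 0], "wz": [0, 0, 0], "finger_gap": [0, 0, 0]}, only="ee_pos|contact")

```text
ee_pos: [0.6601, 0.084, 0.0704]
contact_force: [-3.1, -2.2, 0.4]
```

>>> hand_motion(rows={"dx": [0.0015, 0.0015], "dy": [0, 0], "dz": [0, 0], "wx": [0, 0], "wy": [0, 0], "wz": [0, 0], "finger_gap": [0, 0]}, only="ee_pos|contact")

```text
ee_pos: [0.6614, 0.0842, 0.0704]
contact_force: [-3.3, -3.8, 1.4]
```

>>> hand_motion(rows={"dx": [-0.03, -0.07, -0.11, -0.14, -0.14], "dy": [0, 0, 0, 0, 0], "dz": [0, 0, 0, 0, -0.03], "wx": [0, 0, 0, 0, 0], "wy": [0, 0, 0, 0, 0], "wz": [0, 0, 0, 0, 0], "finger_gap": [0, 0, 0, 0, 0]}, only="ee_pos|contact")

```text
ee_pos: [0.5143, 0.0673, 0.0949]
contact_force: [0.7, 0.3, -0.9]
```

>>> hand_motion(rows={"dx": [0, 0, 0, 0, 0], "dy": [0, 0, 0, 0, 0], "dz": [-0.05, -0.05, -0.05, -0.05, -0.05], "wx": [0, 0, 0, 0, 0], "wy": [0, 0, 0, 0, 0], "wz": [0, 0, 0, 0, 0], "finger_gap": [0, 0, 0, 0, 0]}, only="ee_pos|contact")

```text
ee_pos: [0.522, 0.0663, 0.1491]
contact_force: [-0.2, -0.1, -0.2]
```

```bash
python3 - <<'E'
from h import *
show()
for c in("top","scene"):
    im=imaging.capture(c);cv2.imwrite(f"pics/{c}2.png",im)
    for r in imaging.pinpoint(c,"wide_door_press")[:2]: print(c,r["p"],r["at"],CR.T@(at_z(c,r["at"],.08)-CO))
a=cv2.imread("pics/top2.png")[90:290,220:480];b=cv2.imread("pics/scene2.png")[120:320,200:460]
cv2.imwrite("pics/ab2.png",cv2.resize(np.hstack([a,b]),(800,308)))
E
```

```text
t 8.4 cup [-0.2308 -0.0133  0.1491] rot [-1.7995e+02  1.2000e-01  7.5800e+00] F [-0.2 -0.1 -0.2]
top 0.83 [384.9, 200.1] [-0.16262657  0.01869736  0.08      ]
scene 0.7 [337.6, 188.7] [-0.16742739  0.01637884  0.08      ]
scene 0.52 [315.4, 298.6] [-0.4120068   0.35939322  0.08      ]
```

View pics/ab2.png

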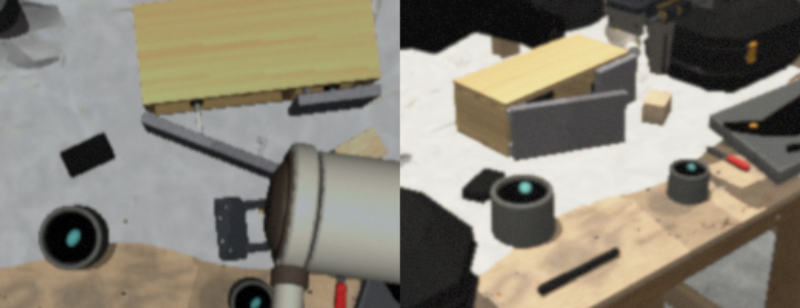

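The wide door is ajar by about 0.47 rad and the small pot is clear. The narrow door looks slightly slanted, so I'll check it before going on.

```bash
python3 - <<'E'
from h import *
a=cv2.imread("pics/top0.png")[120:190,380:480];b=cv2.imread("pics/top2.png")[120:190,380:480]
cv2.imwrite("pics/n.png",cv2.resize(np.vstack([a,b]),None,fx=4.2,fy=4.2,interpolation=cv2.INTER_CUBIC))
show((-.131,-.011,.055))
E
```

```text
t 8.6 cup [-0.2305 -0.0136  0.1498] rot [-1.7997e+02  8.0000e-02  7.5800e+00] F [ 0.1  0.4 -0.3]
(-0.131, -0.011, 0.055) -> [ 0.0996 -0.0026  0.0946]
```

View pics/n.png

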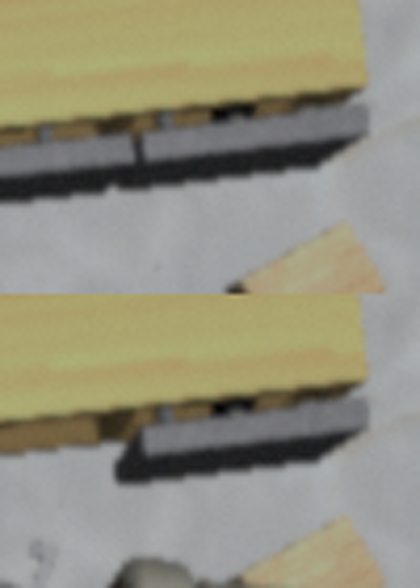

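The narrow door is unchanged and still shut. Next I move over the wide door's edge, then down behind it.

>>> hand_motion(rows={"dx": [0.05, 0.098, 0.0996], "dy": [-0.002, -0.0026, -0.0026], "dz": [0, 0, 0.01], "wx": [0, 0, 0], "wy": [0, 0, 0], "wz": [0, 0, 0], "finger_gap": [0, 0, 0]}, quiet=true)

```text
ok
```

```bash
python3 -c "
from h import *
show((-.131,-.011,.055))"
```

```text
t 8.9 cup [-0.1258 -0.0117  0.1403] rot [179.98  -0.22   7.58] F [-0.4 -0.2  0.2]
(-0.131, -0.011, 0.055) -> [-0.0055 -0.0007  0.0853]
```

>>> hand_motion(rows={"dx": [0, 0, 0, 0], "dy": [0, 0, 0, 0], "dz": [0.03, 0.06, 0.08, 0.083], "wx": [0, 0, 0, 0], "wy": [0, 0, 0, 0], "wz": [0, 0, 0, 0], "finger_gap": [0, 0, 0, 0]}, only="ee_pos|contact")

```text
ee_pos: [0.6177, 0.0818, 0.0537]
contact_force: [0.1, 0.3, -0.6]
```

```bash
python3 -c "
from h import *
show((-.131,-.011,.055),(-.182,.023,.055),(-.211,.052,.055),(-.232,.089,.055),(-.243,.132,.055))
imaging.capture('scene')
for r in imaging.pinpoint('scene','wide_door_press')[:1]: print(r['p'],CR.T@(at_z('scene',r['at'],.08)-CO))"
```

```text
t 9.3 cup [-0.1339 -0.0106  0.0537] rot [-179.92    0.41    7.58] F [ 0.1  0.3 -0.6]
(-0.131, -0.011, 0.055) -> [ 0.0029  0.0004 -0.0013]
(-0.182, 0.023, 0.055) -> [-0.0482 -0.0336 -0.0009]
(-0.211, 0.052, 0.055) -> [-0.0772 -0.0626 -0.0007]
(-0.232, 0.089, 0.055) -> [-0.0982 -0.0995 -0.0005]
(-0.243, 0.132, 0.055) -> [-0.1092 -0.1425 -0.0003]
0.73 [-0.17277445  0.01965031  0.08      ]
```

>>> hand_motion(rows={"dx": [-0.012, -0.025, -0.037, -0.05, -0.063], "dy": [-0.008, -0.017, -0.025, -0.034, -0.048], "dz": [-0.002, -0.002, -0.002, -0.002, -0.002], "wx": [0, 0, 0, 0, 0], "wy": [0, 0, 0, 0, 0], "wz": [0, 0, 0, 0, 0], "finger_gap": [0, 0, 0, 0, 0]}, only="ee_pos|contact")

```text
ee_pos: [0.5537, 0.1208, 0.062]
contact_force: [1.6, 0.4, 0.0]
```

>>> hand_motion(rows={"dx": [-0.014, -0.024, -0.034, -0.041, -0.044], "dy": [-0.014, -0.032, -0.051, -0.073, -0.085], "dz": [0, 0, 0, 0, 0], "wx": [0, 0, 0, 0, 0], "wy": [0, 0, 0, 0, 0], "wz": [0, 0, 0, 0, 0], "finger_gap": [0, 0, 0, 0, 0]}, only="ee_pos|contact")

```text
ee_pos: [0.4981, 0.2007, 0.0616]
contact_force: [-0.3, -0.1, -0.1]
```

```bash
python3 -c "
from h import *
show((-.243,.132,.055))
imaging.capture('scene')
for c in('scene','top'):
  imaging.capture(c)
  for r in imaging.pinpoint(c,'wide_door_press')[:1]: print(r['p'],CR.T@(at_z(c,r['at'],.08)-CO))"
```

```text
t 10.4 cup [-0.2367  0.1231  0.0616] rot [-179.99   -0.19    7.64] F [-0.3 -0.1 -0.1]
(-0.243, 0.132, 0.055) -> [-0.0063 -0.0089  0.0065]
0.68 [-0.2476792   0.15804776  0.08      ]
```

>>> hand_motion(rows={"dx": [-0.003, -0.003, -0.003], "dy": [-0.004, -0.007, -0.007], "dz": [0, 0, 0], "wx": [0, 0, 0], "wy": [0, 0, 0], "wz": [0, 0, 0], "finger_gap": [0, 0, 0]}, only="ee_pos|contact")

```text
ee_pos: [0.4936, 0.206, 0.0595]
contact_force: [0.5, 0.1, 0.5]
```

>>> hand_motion(rows={"dx": [0, 0, 0, 0, 0], "dy": [0.015, 0.03, 0.035, 0.035, 0.08], "dz": [0, -0.02, -0.06, -0.1, -0.12], "wx": [0, 0, 0, 0, 0], "wy": [0, 0, 0, 0, 0], "wz": [0, 0, 0, 0, 0], "finger_gap": [0, 0, 0, 0, 0]}, only="ee_pos|contact")

```text
ee_pos: [0.5056, 0.1282, 0.1835]
contact_force: [0.9, -0.7, -0.5]
```

>>> hand_motion(rows={"dx": [0, 0, 0, 0, 0], "dy": [0.05, 0.1, 0.15, 0.18, 0.18], "dz": [-0.02, -0.02, -0.02, -0.02, -0.02], "wx": [0, 0, 0, 0, 0], "wy": [0, 0, 0, 0, 0], "wz": [0, 0, 0, 0, 0], "finger_gap": [0, 0, 0, 0, 0]}, only="ee_pos|contact")

```text
ee_pos: [0.528, -0.0568, 0.1997]
contact_force: [0.2, 0.7, 0.3]
```

```bash
python3 - <<'E'
from h import *
show()
for c in("top","scene"):
    im=imaging.capture(c);cv2.imwrite(f"pics/{c}3.png",im)
    for n,z in(("wide_door_press",.08),("grey_pot",0)):
      for r in imaging.pinpoint(c,n)[:2]: print(c,n,r["p"],CR.T@(at_z(c,r["at"],z)-CO))
a=cv2.imread("pics/top3.png")[90:310,220:480];b=cv2.imread("pics/scene3.png")[110:330,200:460]
cv2.imwrite("pics/ab3.png",cv2.resize(np.hstack([a,b]),(800,338)))
E
```

```text
t 11.95 cup [-0.2412 -0.1361  0.1997] rot [179.91  -0.     7.25] F [0.2 0.7 0.3]
top wide_door_press 0.88 [-0.24028684  0.16667401  0.08      ]
top grey_pot 0.68 [-0.24576087  0.17357929  0.        ]
top grey_pot 0.64 [-0.22643266  0.27337585  0.        ]
scene wide_door_press 0.95 [-0.2505301   0.17292959  0.08      ]
scene grey_pot 0.71 [-0.23204166  0.27684321  0.        ]
scene grey_pot 0.55 [-0.32736775  0.03930864  0.        ]
```

View pics/ab3.png

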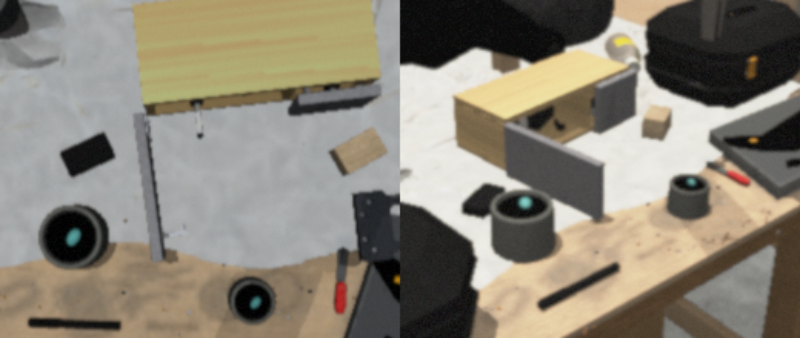

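The wide door stands square to the cupboard, at about 90–93°. The narrow door is shut, the small pot is clear at (252,300) in the left half, the bystanders have not moved, and the arm touches nothing.

```bash
python3 -c "
from h import *
print(robot.hand_in())"
```

```text
the job is handed in; nothing more can be done
None
```

I handed the job in at about 12 s on the robot clock: the pot is pushed clear of the door's swing and the wide door stands open at about 90–93°, with the narrow door shut and the other things unmoved.

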